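Line up the pantry things by height

TASK

Line up the pepper mill, the two jars and the tin in order of height on the four cork mats, one upright on the middle of each mat: the tallest on the mat next to the mug, stepping down to the shortest on the mat next to the roll of tape. Set each one down gently without dropping it or tipping it over, and leave the mug and the tape where they are.

Things in the scene. Friction and masses are not known exactly. Their poses are not given: they have to be found in the camera images.
- mill: turned wooden pepper mill, 170 mm tall, about 0.2 kg, the tallest of the four; foot 58 mm across, round head about 49 mm across between 123 and 159 mm up with a small metal knob (12 mm across) on top; nothing turns. Grip it round the head, about 138 mm up; stands loose on the bench, origin at the centre of its underside, z up along its axis
- tall_jar: glass jar with orange-yellow contents and a grey-white lid, 101 mm tall, 60 mm across, about 0.31 kg, the second tallest; can be gripped round the body about 65 mm up; stands loose on the bench, origin at the centre of its underside, z up along its axis
- short_jar: glass jar with pale contents and a dark brown, almost black lid, 90 mm tall, 60 mm across, about 0.32 kg, the third tallest; can be gripped round the body about 60 mm up; stands loose on the bench, origin at the centre of its underside, z up along its axis
- tin: closed food tin with a blue and yellow label, 72 mm tall, 57 mm across, about 0.18 kg, the shortest of the four; can be gripped round the body about 55 mm up; stands loose on the bench, origin at the centre of its underside, z up along its axis
- mat_a: one of four identical fixed cork mats in a straight row, 90 mm apart centre to centre: a disc 78 mm across and 4 mm thick, glued on a low light-wood strip (400x105x12 mm); origin at the centre of its underside, z up, so its top, where things stand, is 4 mm above the origin and 16 mm above the bench. Which mat has which place in the row changes from start to start
- mat_b: one of four identical fixed cork mats in a straight row, 90 mm apart centre to centre: a disc 78 mm across and 4 mm thick, glued on a low light-wood strip (400x105x12 mm); origin at the centre of its underside, z up, so its top, where things stand, is 4 mm above the origin and 16 mm above the bench. Which mat has which place in the row changes from start to start
- mat_c: one of four identical fixed cork mats in a straight row, 90 mm apart centre to centre: a disc 78 mm across and 4 mm thick, glued on a low light-wood strip (400x105x12 mm); origin at the centre of its underside, z up, so its top, where things stand, is 4 mm above the origin and 16 mm above the bench. Which mat has which place in the row changes from start to start
- mat_d: one of four identical fixed cork mats in a straight row, 90 mm apart centre to centre: a disc 78 mm across and 4 mm thick, glued on a low light-wood strip (400x105x12 mm); origin at the centre of its underside, z up, so its top, where things stand, is 4 mm above the origin and 16 mm above the bench. Which mat has which place in the row changes from start to start
- mug: green and white mug, 88 mm tall, 86 mm across, 120 mm with its handle; stands loose on the bench just beyond one end of the row of mats (either end), 125 mm along the row from the last mat's centre and 50 mm nearer the robot than the line of the mats, and marks the end where the tallest belongs; origin at the middle of its outline (handle included) at its underside, the handle along its -y
- tape: roll of tan adhesive tape lying flat, 104 mm across, 25 mm high, loose on the bench just beyond the other end of the row, 125 mm along the row from the last mat's centre and 50 mm nearer the robot than the line of the mats; marks the end where the shortest belongs; origin at the centre of its underside
There are look-alikes about, which are no part of the job. Leave any turquoise look-alike of the tall_jar alone.

How it is judged:
By the outcome, as a careful person would: the job done as asked, in the order asked, and still so for the second after the job is handed in, with the robot touching nothing.
It also fails if it takes over 120 s, if anything falls off the work surface, if the arm or the gripper's body presses on something with over 40 N, if the wrist force passes 120 N, or if a joint passes its speed limit or range.

ROBOT

A 7-joint arm with a two-finger parallel gripper is mounted at the origin on a cart in front of the work surface, level with it; the furniture and walls round the work are solid. World frame = base frame: x ahead of the robot, y to its left, z up, the work surface at z = 0. Lengths are in m, angles in rad, forces in N, time in s.
With the tool pointing down it reaches from about 0.425 to 0.975 m from the base axis. Payload 16.7 kg.
Tool frame: the origin (TCP) lies where the fingers leave the gripper's body, on its centre line; the fingertips stand 73 mm ahead of it and the grasp point (between the pads) lies 54 mm ahead of it (ctrl.grip_point_offset is the z of the grasp point in the tool frame, in m); z points along the fingers, y is the line along which they close (so a half turn about z gives the same grasp; the last joint's range is limited). The gripper opens to 85 mm and grips with 20 to 120 N. Pads are 22 mm wide; open, the fingers measure 114 mm over their backs; the gripper's body (76 mm by 85 mm) begins 54 mm behind the grasp point. The pads swing forward as they close: fully open they stand 13 mm farther back than shut.
Start: joints at [0.968, 0.426, 0.074, 1.606, -0.034, 1.111, -0.067], TCP at [0.296, -0.607, 0.304] pointing down, gripper open.
Joint ranges: [-2.85, 2.85], [-0.5, 2.14], [-1.23, 1.37], [0.21, 2.46], [-1.02, 4.16], [0.16, 2.05], [-2.73, 2.73]. Speed limits (rad/s): [1.89, 1.89, 2.39, 2.39, 3.01, 3.01, 3.01].

INTERFACE

Orientations are given as a unit quaternion [x, y, z, w].
In Python, from rig import sensors, cams, ctrl gives the robot as it stands.
- The arm moves only by the tool jog_arm, called after "Call:" in YAML: its name, and indented under it one key for each argument. Schema: {"type":"object","properties":{"increments":{"type":"string"},"grip_n":{"type":"number"},"only":{"type":"string"},"quiet":{"type":"boolean"},"lines":{"type":"string"}},"required":["increments"],"additionalProperties":false}. increments is a string of 1 to 20 rows, one to a line, with the numbers parted by spaces; each row has 7 numbers: dx, dy, dz in shares of 0.8 m (1.0 is 0.8 m), then a rotation vector rx, ry, rz in fractions of the full range, 1 being 4 rad, then the finger opening in m; each row is the pose to reach, as a shift and turn from the pose commanded when the call began, along the tool's axes at that moment; what a row does not reach only later rows make up. A row lasts 1/10 s, in which the tool goes at most 0.05 m and 0.15 rad, less where a joint would pass 70% of its speed; a pose out of reach is approached as far as the arm can. The fingers move at their own pace and stop on an object; grip_n is the grip in N (left out, the last holds). Time passes only in rows, so rows that do not move let the fingers close. The tool returns the time, the measured TCP pose, the force, the opening and the grip force at its end. only (a regular expression) keeps the lines of the reply that match it, lines (a string "A,B") keeps lines A to B, and quiet returns only ok. Shift and turn numbers lie between -1 and 1, and a call with a number outside is refused. Input that does not fit is refused with a message, and nothing moves.
- sensors.read_state(): the state, without advancing time (a new reading comes with each control period).
- cams.capture(name): name is "side" or "top" or "wrist"; returns (picture, depth): 420x560x3 uint8, red, green, blue; 420x560 float32, m along the optical axis (not along the pixel's ray), 0 where there is no reading.
- cams.get_calibration(name): a dict with "vfov" (degrees; the focal length in pixels is half the picture's height over the tangent of half this angle, whatever the lens; pixels are square), "cx", "cy" (the principal point, pixels), "world_from_camera" (4x4, takes a point from camera to world coordinates). Camera axes: x right, y down, z forward; pixel columns grow to the right and rows downward; lengths in m; the calibration is good to about 2 mm. A picture is of the moment at which its call begins: read the wrist's pose just before it. get_calibration takes no time and is no camera call; for the wrist camera it gives the pose at the moment of the call.
- ctrl.finish_job(): hands the job in; it is judged then, once.
The state is a dict: "t": time; "joint_positions": joint angles; "qd": joint speeds; "joint_torque": joint torques, N m; "tool_pos": TCP position; "tcp_rot": TCP orientation; "contact_force": force on the tool from outside, world axes, zero at the start; "torque": the same for the moment, N m; "width": finger opening in m; "grip_force": force on a finger pad.
Only numpy, scipy, OpenCV 4.12 (cv2) and the standard library are available. Lean on these libraries where they do the work, as an engineer would, in place of code of your own. Each camera call takes 0.05 s, during which the arm holds its last target. There are 200 camera calls.

## Working session

There is one attempt and no reset: what is moved stays moved. The work goes in short steps, Python scripts to look and compute and a tool call to move; the robot and the scene stay as the last step left them, time stands still between calls to the robot, and variables do not carry over. Pictures are saved under pics/ and viewed, at most 14 in all, crops included, and the job is handed in when it is done.

```bash
ls; mkdir -p pics; python3 - <<'E'
from rig import sensors,cams,ctrl
import cv2,numpy as np
print(sensors.read_state()); print(ctrl.grip_point_offset)
for n in("top","side"):
    p,d=cams.capture(n); cv2.imwrite(f"pics/{n}0.png",p[:,:,::-1]); np.save(f"pics/{n}0.npy",d)
    c=cams.get_calibration(n); print(n,c)
E
```

```text
pics
{'t': 0.0, 'joint_positions': array([ 0.967479  ,  0.42673284,  0.07385578,  1.60657739, -0.03411218,
        1.11083802, -0.06704968]), 'qd': array([-0.00144567, -0.0017849 ,  0.00090177, -0.00153247, -0.00028623,
       -0.00192   ,  0.00136966]), 'joint_torque': array([ 3.86364438e-03, -9.49833012e+01,  3.76325816e+00, -4.63504243e+01,
        1.95038522e-02,  1.02625307e-02, -9.58307652e-06]), 'tool_pos': array([ 0.29576446, -0.6064068 ,  0.30322321]), 'tcp_rot': array([ 9.74365203e-01,  2.24971180e-01, -1.87599938e-04, -6.20248130e-04]), 'contact_force': array([-0.51873986, -0.55459992, -0.27963216]), 'torque': array([-0.04872195, -0.03340801,  0.01804045]), 'grip_force': 0.0, 'width': 0.0856009723467444}
0.0539
top {'vfov': 44.32327540676627, 'cx': 278.0360711483514, 'cy': 215.50015172548888, 'world_from_camera': array([[ 2.01075042e-02, -9.97226459e-01,  7.16594535e-02,
         3.34814320e-01],
       [-9.99797283e-01, -2.01303304e-02,  4.03715035e-04,
         1.24174017e-01],
       [ 1.03993316e-03, -7.16530446e-02, -9.97429075e-01,
         1.36847749e+00],
       [ 0.00000000e+00,  0.00000000e+00,  0.00000000e+00,
         1.00000000e+00]])}
side {'vfov': 55.966691090961646, 'cx': 278.0886315614415, 'cy': 209.0586018406563, 'world_from_camera': array([[-0.98125212, -0.13301536,  0.13946755,  0.31632969],
       [-0.19252671,  0.64341322, -0.74091356,  0.85288784],
       [ 0.00881762, -0.75387423, -0.65695959,  0.68620787],
       [ 0.        ,  0.        ,  0.        ,  1.        ]])}
```

View pics/top0.png

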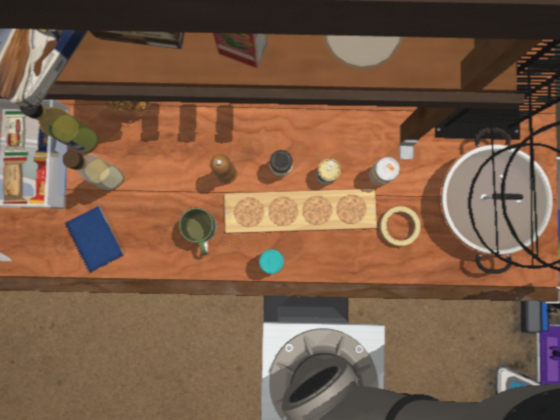

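View pics/side0.png

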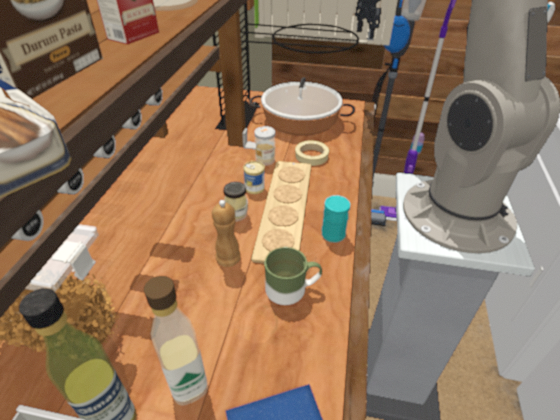

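The top view shows the mug at (197,226) and the tape at (400,226). The mats run between them at (248,212), (283,211), (317,210) and (351,209), so the tallest goes on the left (+y) mat.
Candidates:
- **Mill:** (222,167).
- **Dark-lid jar:** (281,162).
- **Blue/yellow tin:** (329,171).
- **Grey-white-lid jar:** (385,171). This fits tall_jar, while the turquoise one at (271,262) is the look-alike to leave alone.

Next I'll measure from depth.

```bash
cat > h.py <<'E'
import numpy as np,cv2
from rig import sensors,cams,ctrl
def cloud(d,c):
    f=210/np.tan(np.radians(c["vfov"]/2)); v,u=np.mgrid[:420,:560]
    P=np.stack([(u-c["cx"])/f*d,(v-c["cy"])/f*d,d],-1); T=c["world_from_camera"]
    P=P@T[:3,:3].T+T[:3,3]; P[d<=0]=np.nan; return P
def ray(uv,z,c):
    f=210/np.tan(np.radians(c["vfov"]/2)); T=c["world_from_camera"]
    r=T[:3,:3]@np.array([(uv[0]-c["cx"])/f,(uv[1]-c["cy"])/f,1]); return T[:3,3]+r*(z-T[2,3])/r[2]
E
python3 - <<'E'
from h import *
c=cams.get_calibration("top"); P=cloud(np.load("pics/top0.npy"),c); Z=P[...,2]
for n,u,v,h in(("mill",222,167,.17),("tall",385,171,.101),("short",281,162,.09),("tin",329,171,.072)):
    w=np.zeros(Z.shape,bool); w[v-28:v+28,u-25:u+25]=1
    m=w&(Z>h-.012)&(Z<h+.02); q=P[m]
    (cc,r)=cv2.minEnclosingCircle(np.argwhere(m)[:,::-1].astype(np.float32))
    print(n,m.sum(),np.nanmedian(q,0).round(4),(np.nanmin(q,0)+np.nanmax(q,0))[:2]/2,"circ",cc,r,ray(cc,h,c)[:2].round(4))
p=cv2.imread("pics/top0.png"); hsv=cv2.cvtColor(p,cv2.COLOR_BGR2HSV)
for u,v in((248,212),(283,211),(317,210),(351,209)):
    print("mat",ray((u,v),.016,c)[:2].round(4),hsv[v,u],Z[v,u])
# strip by height
m=((Z>.006)&(Z<.03)).astype(np.uint8); m[:180]=0;m[240:]=0;m[:,:215]=0;m[:,380:]=0
q=P[m>0]; r=cv2.minAreaRect(q[:,:2].astype(np.float32)); print("strip",r,m.sum())
for n,u,v in(("mug",197,226),("tape",400,226),("turq",271,262)): print(n,ray((u,v),.05,c)[:2])
for u,v in((410,150),(410,135),(410,120),(300,98),(300,92),(300,50),(100,20),(300,15),(450,125),(187,130)): print((u,v),P[v,u].round(3))
print("side overview: points above .25, x range")
Ps=cloud(np.load("pics/side0.npy"),cams.get_calibration("side"))
for u,v in((230,140),(232,60),(200,60),(120,165),(60,235)): print((u,v),Ps[v,u].round(3))
big=cv2.resize(p[130:285,180:420],None,fx=3.3,fy=3.3,interpolation=cv2.INTER_CUBIC); cv2.imwrite("pics/crop0.png",big)
E
```

```text
mill 94 [0.5437 0.2643 0.1605] [0.5448059 0.2669643] circ (219.0357208251953, 162.89285278320312) 7.1223907470703125 [0.5419 0.2656]
tall 466 [ 0.5479 -0.1437  0.0999] [ 0.54856105 -0.14430273] circ (387.0416564941406, 168.65277099609375) 12.330506324768066 [ 0.5479 -0.1434]
short 419 [0.5637 0.1197 0.0904] [0.56447744 0.11987402] circ (281.27630615234375, 160.8157958984375) 11.511178970336914 [0.5642 0.1193]
tin 404 [ 0.5473 -0.0029  0.0697] [ 0.54707171 -0.00279993] circ (329.1764831542969, 169.64706420898438) 11.421553611755371 [ 0.5472 -0.0027]
mat [0.4396 0.2039] [ 15 116 192] 0.019150575031466666
mat [0.4441 0.1119] [ 14 117 190] 0.016346010822957613
mat [0.4486 0.0225] [ 15 117 190] 0.025670551336143488
mat [ 0.453 -0.067] [ 15 115 191] 0.012285565920200803
strip ((0.4498522877693176, 0.0748014897108078), (0.15699610114097595, 0.43582600355148315), 1.1857441663742065) 6125
mug [0.39841237 0.33155326]
tape [ 0.40889105 -0.18809225]
turq [0.31044523 0.14023942]
(410, 150) [ 0.616 -0.226  0.002]
(410, 135) [ 0.633 -0.199  0.104]
(410, 120) [ 0.671 -0.199  0.105]
(300, 98) [0.612 0.089 0.462]
(300, 92) [0.623 0.09  0.461]
(300, 50) [0.701 0.091 0.46 ]
(100, 20) [0.593 0.33  0.803]
(300, 15) [0.592 0.105 0.827]
(450, 125) [ 0.686 -0.333  0.004]
(187, 130) [0.659 0.374 0.001]
side overview: points above .25, x range
(230, 140) [ 0.673 -0.196  0.021]
(232, 60) [ 0.647 -0.192  0.28 ]
(200, 60) [ 0.714 -0.127  0.298]
(120, 165) [0.682 0.362 0.301]
(60, 235) [0.683 0.53  0.298]
```

View pics/crop0.png

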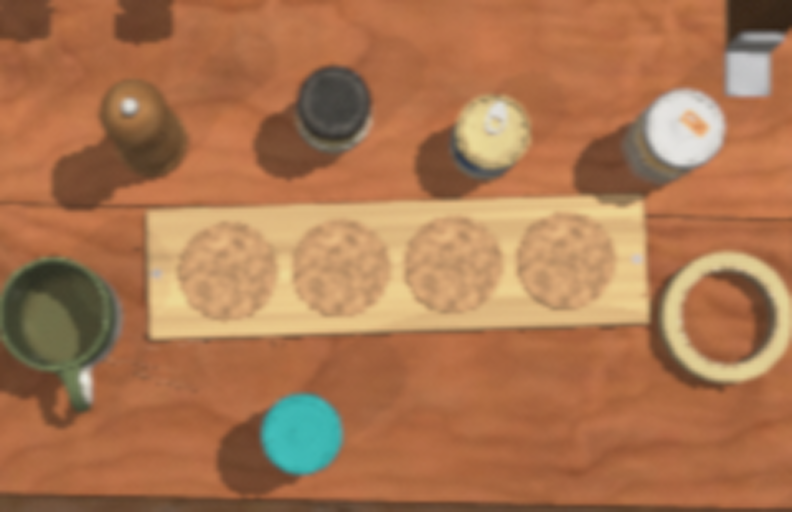

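The crop shows the mats at crop pixels (227,271), (341,268), (453,265) and (566,261). The grey-white-lid jar at (685,130) is the tall jar and the turquoise lid at (302,434) is the look-alike. Before moving I'll check clearances around the pot and the shelf.

```bash
cat >> h.py <<'E'
from scipy.spatial.transform import Rotation as Ro
def to(x,y,z,yaw=None):
    s=sensors.read_state(); R=Ro.from_quat(s["tcp_rot"]); M=R.as_matrix()
    if yaw is None: yaw=np.radians(92.8)
    X=np.array([np.cos(yaw),np.sin(yaw),0]);D=np.stack([X,np.cross([0,0,-1],X),[0,0,-1]],1)
    print("shift",(M.T@(np.array([x,y,z])-s["tool_pos"])).round(4),"rot",(R.inv()*Ro.from_matrix(D)).as_rotvec().round(4),"at",s["tool_pos"].round(4))
E
python3 - <<'E'
from h import *
Q=[]
for n in("top","side"):
    P=cloud(np.load(f"pics/{n}0.npy"),cams.get_calibration(n)).reshape(-1,3); Q.append(P[np.isfinite(P[:,0])])
def box(P,x,y): m=(P[:,0]>x[0])&(P[:,0]<x[1])&(P[:,1]>y[0])&(P[:,1]<y[1]); return P[m]
for n,P in zip(("top","side"),Q):
    print(n)
    for y in np.arange(-.65,.45,.1):
        print(round(y,2),[ (round(float(np.nanmax(b[:,2])),2) if len(b:=box(P,(x,x+.06),(y,y+.1))) else None) for x in np.arange(.24,.76,.06)])
S=np.concatenate(Q); b=box(S,(.55,.8),(-.15,.3)); b=b[b[:,2]>.2]
for z in np.arange(.2,.6,.04):
    c=b[(b[:,2]>z)&(b[:,2]<z+.04)]
    if len(c): print("z",round(z,2),len(c),"xmin",np.percentile(c[:,0],2).round(3))
to(.48,.07,.36)
E
```

```text
top
-0.65 [0.01, 0.01, 0.07, 0.09, 0.08, 0.08, 0.01, 0.01, 0.01]
-0.55 [0.06, 0.3, 0.1, 0.14, 0.15, 0.3, 0.09, 0.32, 0.32]
-0.45 [0.06, 0.47, 0.3, 0.3, 0.3, 0.47, 0.3, 0.5, 0.43]
-0.35 [0.01, 0.47, 0.47, 0.47, 0.47, 0.47, 0.47, 0.57, 0.01]
-0.25 [0.01, 0.01, 0.03, 0.03, 0.11, 0.86, 0.68, 0.62, 0.46]
-0.15 [0.01, 0.01, 0.03, 0.03, 0.11, 0.86, 0.47, 0.59, 0.46]
-0.05 [0.01, 0.01, 0.02, 0.03, 0.08, 0.86, 0.47, 0.61, 0.48]
0.05 [0.11, 0.11, 0.02, 0.03, 0.09, 0.86, 0.47, 0.47, 0.46]
0.15 [0.1, 0.1, 0.02, 0.02, 0.15, 0.86, 0.47, 0.6, 0.46]
0.25 [0.01, 0.09, 0.09, 0.09, 0.17, 0.85, 0.46, 0.54, 0.48]
0.35 [0.01, 0.01, 0.09, 0.1, 0.01, 0.85, 0.46, 0.53, 0.01]
side
-0.65 [0.37, 0.36, None, 0.08, 0.08, None, -0.0, 0.0, -0.0]
-0.55 [0.35, 0.29, 0.29, 0.29, 0.29, 0.29, 0.29, 0.35, -0.0]
-0.45 [0.06, 0.29, 0.29, 0.29, 0.29, 0.29, 0.29, 0.33, 0.29]
-0.35 [0.0, 0.29, 0.29, 0.29, 0.29, 0.29, 0.29, 0.0, 0.31]
-0.25 [0.0, 0.02, 0.03, 0.02, 0.1, 0.1, 0.44, 0.37, 0.3]
-0.15 [0.0, 0.0, 0.02, 0.02, 0.1, 0.1, 0.46, 0.46, 0.3]
-0.05 [0.0, 0.0, 0.02, 0.02, 0.07, 0.07, 0.46, 0.48, 0.46]
0.05 [0.1, 0.1, 0.02, 0.02, 0.09, 0.09, 0.46, 0.48, 0.48]
0.15 [0.1, 0.1, 0.02, 0.02, 0.01, 0.09, 0.46, 0.53, 0.52]
0.25 [0.0, 0.09, 0.09, 0.09, 0.17, 0.17, 0.46, 0.55, 0.46]
0.35 [0.0, 0.09, 0.09, 0.09, 0.0, 0.0, 0.46, 0.57, 0.32]
z 0.28 3040 xmin 0.681
z 0.32 180 xmin 0.704
z 0.4 1637 xmin 0.609
z 0.44 18707 xmin 0.61
z 0.48 2519 xmin 0.665
z 0.52 1188 xmin 0.665
z 0.56 745 xmin 0.664
shift [ 0.4621 -0.5273 -0.0561] rot [-1.1000e-03 -6.0000e-04 -1.1659e+00] at [ 0.2957 -0.6064  0.3033]
```

```bash
python3 - <<'E'
from h import *
for n in("top","side"):
    P=cloud(np.load(f"pics/{n}0.npy"),cams.get_calibration(n))
    m=(P[...,0]>.1)&(P[...,1]<-.2)&(P[...,1]>-.75)&(P[...,0]<.62)&(P[...,2]>.2)
    if n=="top": m[270:]=0
    for a,b in((.2,.27),(.27,.33),(.33,.42),(.42,.5),(.5,.6),(.6,1.2)):
        k=P[m&(P[...,2]>a)&(P[...,2]<=b)]
        if len(k): print(n,a,b,len(k),k.min(0).round(3),k.max(0).round(3))
p=np.hstack([cv2.imread("pics/top0.png")[60:300,400:560],cv2.imread("pics/side0.png")[0:240,220:460]])
cv2.imwrite("pics/rack.png",cv2.resize(p,None,fx=2,fy=2))
E
```

```text
top 0.27 0.33 1505 [ 0.313 -0.466  0.287] [ 0.62  -0.272  0.301]
top 0.33 0.42 2 [ 0.613 -0.252  0.418] [ 0.613 -0.244  0.419]
top 0.42 0.5 1973 [ 0.316 -0.374  0.42 ] [ 0.62 -0.2   0.47]
top 0.6 1.2 6 [ 0.592 -0.203  0.775] [ 0.593 -0.2    0.782]
side 0.2 0.27 112 [ 0.262 -0.653  0.241] [ 0.325 -0.543  0.27 ]
side 0.27 0.33 1272 [ 0.251 -0.667  0.27 ] [ 0.62  -0.267  0.33 ]
side 0.33 0.42 242 [ 0.253 -0.66   0.33 ] [ 0.61  -0.215  0.42 ]
side 0.42 0.5 13 [ 0.608 -0.235  0.42 ] [ 0.611 -0.201  0.429]
```

View pics/rack.png

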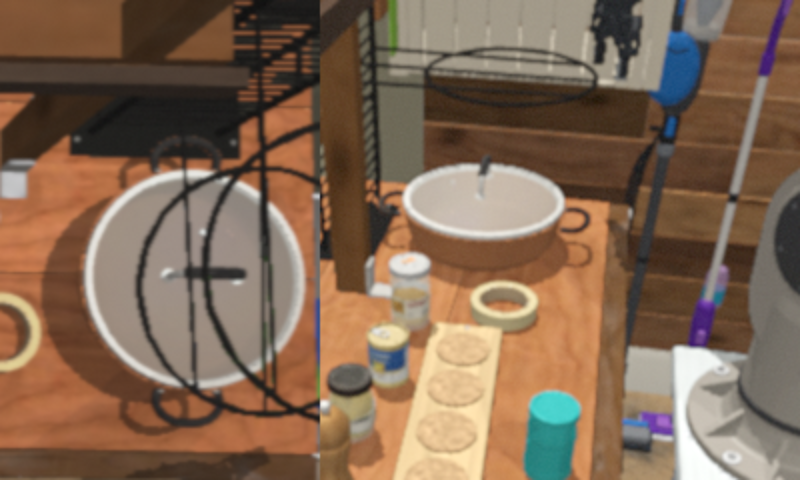

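The crop shows wire rings over the pot at z≈0.29 and z≈0.47, spanning x 0.31–0.62 and y −0.27 to −0.58. They stand between the start pose and the work, so I'll lift first and cross above them.

The rows are not in the units I measure in: shifts go in shares of 0.8 m and turns go in shares of 4 rad. I convert before sending: -0.32 m / 0.8 = -0.4, -0.3 m / 0.8 = -0.375.

Call:
jog_arm:
  increments: "0 0 -0.0625 0 0 0 0.085\n0 0 -0.125 0 0 0 0.085\n0 0 -0.1875 0 0 0 0.085\n0 0 -0.25 0 0 0 0.085\n0 0 -0.3125 0 0 0 0.085\n0 0 -0.375 0 0 0 0.085\n0 0 -0.4 0 0 0 0.085\n0 0 -0.4 0 0 0 0.085\n0 0 -0.4 0 0 0 0.085"

```text
t: 1.0
tool_pos: [0.296, -0.6068, 0.6232]
tcp_rot: [0.974, 0.225, -0.0, -0.0]
contact_force: [0.1, -0.2, -0.5]
width: 0.0853
grip_force: 0.0
```

```bash
python3 -c "
from h import *
to(.47,.07,.62)"
```

```text
shift [ 0.4531 -0.532   0.0036] rot [-6.0000e-04 -4.0000e-04 -1.1659e+00] at [ 0.296  -0.6068  0.6232]
```

To row units: -0.532 m / 0.8 = -0.665, 0.453 m / 0.8 = 0.5663, -1.166 rad / 4 = -0.2915.

Call:
jog_arm:
  increments: "0.5663 -0.665 0 0 0 -0.2915 0.085\n0.5663 -0.665 0 0 0 -0.2915 0.085\n0.5663 -0.665 0 0 0 -0.2915 0.085\n0.5663 -0.665 0 0 0 -0.2915 0.085\n0.5663 -0.665 0 0 0 -0.2915 0.085\n0.5663 -0.665 0 0 0 -0.2915 0.085\n0.5663 -0.665 0 0 0 -0.2915 0.085\n0.5663 -0.665 0 0 0 -0.2915 0.085\n0.5663 -0.665 0 0 0 -0.2915 0.085\n0.5663 -0.665 0 0 0 -0.2915 0.085\n0.5663 -0.665 0 0 0 -0.2915 0.085\n0.5663 -0.665 0 0 0 -0.2915 0.085\n0.5663 -0.665 0 0 0 -0.2915 0.085\n0.5663 -0.665 0 0 0 -0.2915 0.085\n0.5663 -0.665 0 0 0 -0.2915 0.085\n0.5663 -0.665 0 0 0 -0.2915 0.085\n0.5663 -0.665 0 0 0 -0.2915 0.085\n0.5663 -0.665 0 0 0 -0.2915 0.085\n0.5663 -0.665 0 0 0 -0.2915 0.085\n0.5663 -0.665 0 0 0 -0.2915 0.085"

```text
t: 3.0
tool_pos: [0.4698, 0.0695, 0.624]
tcp_rot: [0.69, 0.724, 0.0, 0.0]
contact_force: [0.3, 0.4, -0.4]
width: 0.0854
grip_force: 0.0
```

```bash
python3 - <<'E'
from h import *
to(.47,.07,.42)
print(sensors.read_state()["joint_positions"].round(2))
c=cams.get_calibration("wrist");print(c)
p,d=cams.capture("wrist"); cv2.imwrite("pics/w1.png",p[:,:,::-1]); np.save("pics/w1.npy",d); np.save("pics/w1c.npy",c,allow_pickle=True)
E
```

```text
shift [5.00e-04 2.00e-04 2.04e-01] rot [ 0.0002  0.0001 -0.0011] at [0.4698 0.0695 0.624 ]
[ 0.36 -0.01 -0.62  1.47 -0.    1.68 -0.22]
{'vfov': 64.2762455755484, 'cx': 276.92243769810847, 'cy': 207.3549451670103, 'world_from_camera': array([[ 9.98837472e-01,  4.60902597e-02,  1.41206525e-02,
         4.67472555e-01],
       [ 4.82031871e-02, -9.57402492e-01, -2.84704970e-01,
         1.42093771e-01],
       [ 3.97021893e-04,  2.85054653e-01, -9.58511183e-01,
         6.94589979e-01],
       [ 0.00000000e+00,  0.00000000e+00,  0.00000000e+00,
         1.00000000e+00]])}
```

View pics/w1.png

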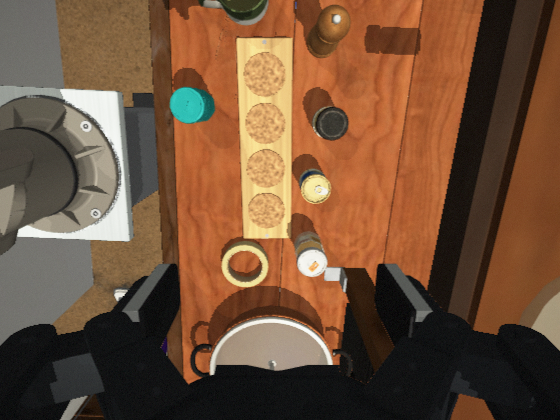

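The wrist view shows the whole row: mats at (265,74), (266,123), (266,168) and (266,210), mill knob (337,19), dark lid (331,123), tin (316,187) and grey-white lid (312,263). I'll now measure these accurately.

```bash
cat >> h.py <<'E'
def blobs(p,box,lo,hi,k=3):
    u0,v0,u1,v1=box; h=cv2.cvtColor(p,cv2.COLOR_BGR2HSV)[v0:v1,u0:u1]
    m=cv2.morphologyEx(cv2.inRange(h,np.array(lo),np.array(hi)),cv2.MORPH_CLOSE,np.ones((k,k),np.uint8))
    cs=cv2.findContours(m,cv2.RETR_EXTERNAL,cv2.CHAIN_APPROX_NONE)[0]
    c=max(cs,key=cv2.contourArea); e=cv2.fitEllipse(cv2.convexHull(c)) ; return (e[0][0]+u0,e[0][1]+v0),e[1],cv2.contourArea(c)
E
python3 - <<'E'
from h import *
c=np.load("pics/w1c.npy",allow_pickle=True).item(); p=cv2.imread("pics/w1.png"); P=cloud(np.load("pics/w1.npy"),c); Z=P[...,2]
ct=cams.get_calibration("top"); pt=cv2.imread("pics/top0.png")
h=cv2.cvtColor(p,cv2.COLOR_BGR2HSV); print("hsv mat",h[74,258],h[74,270],"strip",h[145,245],h[100,285]," top z check",Z[145,245],Z[100,420])
# strip by strip colour/shape: brighter than wood
for img,cc,bx,n in((p,c,(232,35,297,245),"wrist"),(pt,ct,(218,180,380,240),"top")):
    g=cv2.cvtColor(img,cv2.COLOR_BGR2HSV); u0,v0,u1,v1=bx
    m=cv2.inRange(g[v0:v1,u0:u1],np.array((12,70,150)),np.array((30,170,255)))
    k=max(cv2.findContours(m,cv2.RETR_EXTERNAL,cv2.CHAIN_APPROX_NONE)[0],key=cv2.contourArea)[:,0]
    W=np.array([ray(q+np.array([u0,v0]),.012,cc)[:2] for q in k],np.float32); print(n,"strip",cv2.minAreaRect(W))
for n,u,v,hh in(("mill",337,19,.17),("tall",312,263,.101),("short",331,123,.09),("tin",316,187,.072)):
    w=np.zeros(Z.shape,bool); w[max(0,v-24):v+24,u-24:u+24]=1
    m=w&(Z>hh-.01)&(Z<hh+.015)
    cc,r=cv2.minEnclosingCircle(np.argwhere(m)[:,::-1].astype(np.float32)); print(n,m.sum(),cc,r,ray(cc,hh,c)[:2].round(4),"click",ray((u,v),hh,c)[:2].round(4))
for u,v in((265,74),(266,123),(266,168),(266,210)): print("mat",ray((u,v),.016,c)[:2].round(4))
E
```

```text
hsv mat [ 16 134 213] [ 16 131 214] strip [ 22 108 244] [ 20 114 239]  top z check 0.012721251038611547 -0.0008136754862020368
wrist strip ((0.4479459822177887, 0.06697978079319), (0.10766282677650452, 0.3988291621208191), 3.322422981262207)
top strip ((0.44755977392196655, 0.0668850690126419), (0.11014087498188019, 0.4055943489074707), 3.0642881393432617)
mill 91 (335.1390380859375, 19.949703216552734) 9.091257095336914 [0.5436 0.2643] click [0.5461 0.2656]
tall 723 (311.0172424316406, 261.5) 15.419811248779297 [ 0.5478 -0.1409] click [ 0.55  -0.144]
short 869 (331.0917053222656, 123.04438018798828) 17.0044002532959 [0.5639 0.1213] click [0.5637 0.1214]
tin 700 (314.9734191894531, 188.432373046875) 15.041872024536133 [ 0.5475 -0.0017] click [0.5492 0.0012]
mat [0.4422 0.2025]
mat [0.4476 0.1127]
mat [0.4511 0.0234]
mat [ 0.4546 -0.0664]
```

To row units: 0.454 m / 0.8 = 0.5675, -0.075 m / 0.8 = -0.0938, -0.004 rad / 4 = -0.001.

Call:
jog_arm:
  increments: "-0.09 -0.0038 0.5675 0 0 -0.001 0.085\n-0.09 -0.0038 0.5675 0 0 -0.001 0.085\n-0.09 -0.0038 0.5675 0 0 -0.001 0.085\n-0.09 -0.0038 0.5675 0 0 -0.001 0.085\n-0.09 -0.0038 0.5675 0 0 -0.001 0.085\n-0.09 -0.0038 0.5675 0 0 -0.001 0.085\n-0.09 -0.0038 0.5675 0 0 -0.001 0.085\n-0.09 -0.0038 0.5675 0 0 -0.001 0.085\n-0.09 -0.0038 0.5675 0 0 -0.001 0.085\n-0.09 -0.0038 0.5675 0 0 -0.001 0.085\n-0.09 -0.0038 0.5675 0 0 -0.001 0.085\n-0.0938 0.0375 0.5675 0 0 -0.001 0.085\n-0.0938 0.0925 0.5675 0 0 -0.001 0.085\n-0.0938 0.0925 0.5675 0 0 -0.001 0.085\n-0.0938 0.0925 0.5675 0 0 -0.001 0.085"

```text
t: 4.55
tool_pos: [0.549, -0.0006, 0.1724]
tcp_rot: [0.688, 0.726, 0.001, 0.001]
contact_force: [-1.0, 0.9, 0.1]
width: 0.0847
grip_force: 0.0
```

```bash
python3 - <<'E'
from h import *
to(.5472,-.0022,.109,np.radians(93.1)); print(sensors.read_state()["joint_positions"].round(2))
p,d=cams.capture("side"); cv2.imwrite("pics/s1.png",p[:,:,::-1])
E
```

```text
shift [-0.0015 -0.0021  0.0634] rot [ 0.0031 -0.0003 -0.0011] at [ 0.549  -0.0006  0.1724]
[ 0.31  0.43 -0.52  1.98  0.29  0.8  -0.32]
```

View pics/s1.png

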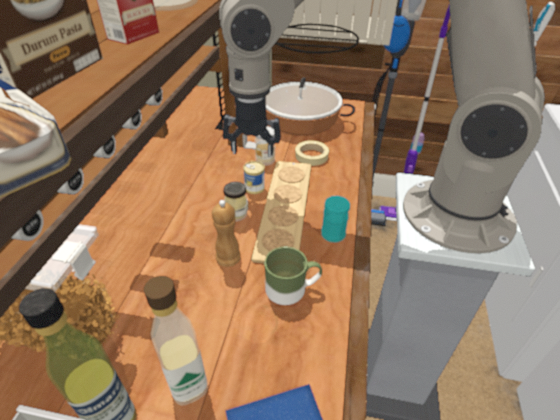

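The arm hangs over the tin, with the fingertips at about (240,150) and (275,150), clear of the shelf. Descending and gripping.

To row units: 0.061 m / 0.8 = 0.0763, 0.04 m / 0.8 = 0.05.

Call:
jog_arm:
  increments: "0 0 0.025 0 0 0 0.085\n0 0 0.05 0 0 0 0.085\n0 0 0.0763 0 0 0 0.085\n0 0 0.0763 0 0 0 0.085\n0 0 0.0763 0 0 0 0.085\n0 0 0.0763 0 0 0 0.06\n0 0 0.0763 0 0 0 0.05\n0 0 0.0763 0 0 0 0.045\n0 0 0.0763 0 0 0 0.045\n0 0 0.0763 0 0 0 0.045\n0 0 0.0763 0 0 0 0.045\n0 0 0.0763 0 0 0 0.045"
  grip_n: 40

```text
t: 5.8
tool_pos: [0.5479, -0.0012, 0.1103]
tcp_rot: [0.688, 0.726, 0.0, 0.001]
contact_force: [-3.9, -0.4, 14.0]
width: 0.0568
grip_force: 39.7
```

To row units: -0.0955 m / 0.8 = -0.1194, -0.061 m / 0.8 = -0.0763.

Call:
jog_arm:
  increments: "0 0 -0.0188 0 0 0 0.045\n0 0 -0.05 0 0 0 0.045\n-0.0063 -0.01 -0.0563 0 0 0 0.045\n-0.0188 -0.0313 -0.0563 0 0 0 0.045\n-0.0375 -0.0625 -0.0563 0 0 0 0.045\n-0.0563 -0.0938 -0.0563 0 0 0 0.045\n-0.07 -0.1125 -0.0563 0 0 0 0.045\n-0.0763 -0.1194 -0.0563 0 0 0 0.045\n-0.0763 -0.1194 -0.0563 0 0 0 0.045\n-0.0763 -0.1194 -0.0438 0 0 0 0.045\n-0.0763 -0.1194 -0.0338 0 0 0 0.045\n-0.0763 -0.1194 -0.0275 0 0 0 0.045\n-0.0763 -0.1194 -0.0275 0 0 0 0.045\n-0.0763 -0.1194 -0.0275 0 0 0 0.045"

```text
t: 7.2
tool_pos: [0.4553, -0.0668, 0.1306]
tcp_rot: [0.688, 0.726, -0.0, -0.0]
contact_force: [0.1, -0.7, -1.7]
width: 0.0562
grip_force: 43.7
```

```bash
python3 -c "
from h import *
to(.455,-.0679,.126,np.radians(93.1))"
```

```text
shift [-0.0011 -0.0004  0.0046] rot [-0.0006 -0.0005 -0.0004] at [ 0.4553 -0.0668  0.1306]
```

To row units: 0.005 m / 0.8 = 0.0063, 0.004 m / 0.8 = 0.005.

Call:
jog_arm:
  increments: "-0.0013 0 0.0013 0 0 0 0.045\n-0.0013 0 0.0025 0 0 0 0.045\n-0.0013 0 0.0038 0 0 0 0.045\n-0.0013 0 0.005 0 0 0 0.045\n-0.0013 0 0.0063 0 0 0 0.045\n-0.0013 0 0.0063 0 0 0 0.045\n-0.0013 0 0.0063 0 0 0 0.045\n-0.0013 0 0.0063 0 0 0 0.045"

```text
t: 8.0
tool_pos: [0.4554, -0.0682, 0.1263]
tcp_rot: [0.688, 0.726, -0.0, 0.0]
contact_force: [-4.8, 0.3, 11.3]
width: 0.056
grip_force: 45.3
```

To row units: 0.182 m / 0.8 = 0.2275, 0.17 m / 0.8 = 0.2125.

Call:
jog_arm:
  increments: "0 0 0 0 0 0 0.06\n0 0 0 0 0 0 0.065\n0 0 0 0 0 0 0.075\n0 0 0 0 0 0 0.085\n0 0 0 0 0 0 0.085\n0 0 -0.025 0 0 0 0.085\n0 0 -0.0625 0 0 0 0.085\n0 0 -0.0938 0 0 0 0.085\n0 0 -0.0938 0 0 0 0.085\n0.05 0.0325 -0.0938 0 0 0 0.085\n0.1 0.065 -0.0938 0 0 0 0.085\n0.15 0.0975 -0.0938 0 0 0 0.085\n0.1875 0.1225 -0.0938 0 0 0 0.085\n0.2125 0.1388 -0.0938 0 0 0 0.085\n0.2275 0.1488 -0.0938 0 0 0 0.085\n0.2275 0.1488 -0.0938 0 0 0 0.085\n0.2275 0.1488 -0.0938 0 0 0 0.085"

```text
t: 9.7
tool_pos: [0.5641, 0.119, 0.2004]
tcp_rot: [0.688, 0.725, -0.001, -0.0]
contact_force: [0.1, -0.0, 0.6]
width: 0.085
grip_force: 0.0
```

```bash
python3 - <<'E'
from h import *
to(.564,.1203,.114,np.radians(93.1)); 
p,d=cams.capture("wrist"); cv2.imwrite("pics/w2.png",p[:,:,::-1])
p,d=cams.capture("top"); cv2.imwrite("pics/t2.png",cv2.resize(p[120:290,180:430,::-1],None,fx=3,fy=3))
E
```

```text
shift [0.0014 0.0001 0.0864] rot [-0.001   0.0005 -0.0015] at [0.5641 0.119  0.2004]
```

View pics/t2.png

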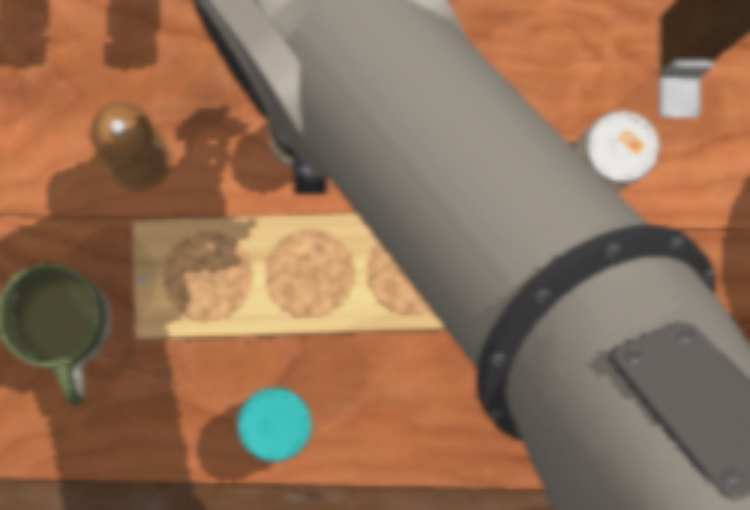

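The arm hides the tin and mat 4 in this view. The mill, mug and turquoise look-alike haven't moved. I'll grip the short jar now and check the tin later.

To row units: 0.086 m / 0.8 = 0.1075, 0.0015 m / 0.8 = 0.0019.

Call:
jog_arm:
  increments: "0.0019 0 0.0375 0 0 0 0.085\n0.0019 0 0.075 0 0 0 0.085\n0.0019 0 0.1075 0 0 0 0.085\n0.0019 0 0.1075 0 0 0 0.085\n0.0019 0 0.1075 0 0 0 0.085\n0.0019 0 0.1075 0 0 0 0.065\n0.0019 0 0.1075 0 0 0 0.055\n0.0019 0 0.1075 0 0 0 0.048\n0.0019 0 0.1075 0 0 0 0.048\n0.0019 0 0.1075 0 0 0 0.048\n0.0019 0 0.1075 0 0 0 0.048"
  grip_n: 45

```text
t: 10.9
tool_pos: [0.565, 0.1214, 0.1165]
tcp_rot: [0.688, 0.725, 0.001, 0.001]
contact_force: [-3.8, -1.4, 11.6]
width: 0.056
grip_force: 45.1
```

```bash
python3 -c "
from h import *
to(.4501,.022,.132,np.radians(93.1))"
```

```text
shift [-0.0932 -0.1199 -0.0157] rot [ 0.0018  0.0002 -0.0015] at [0.565  0.1214 0.1165]
```

To row units: -0.119 m / 0.8 = -0.1488, -0.092 m / 0.8 = -0.115.

Call:
jog_arm:
  increments: "0 0 -0.0188 0 0 0 0.048\n0 0 -0.05 0 0 0 0.048\n-0.0075 -0.01 -0.0563 0 0 0 0.048\n-0.025 -0.0325 -0.0563 0 0 0 0.048\n-0.05 -0.065 -0.0563 0 0 0 0.048\n-0.075 -0.0975 -0.0563 0 0 0 0.048\n-0.1 -0.1288 -0.0563 0 0 0 0.048\n-0.1125 -0.1438 -0.0563 0 0 0 0.048\n-0.115 -0.1488 -0.0563 0 0 0 0.048\n-0.115 -0.1488 -0.0563 0 0 0 0.048\n-0.115 -0.1488 -0.0438 0 0 0 0.048\n-0.115 -0.1488 -0.0338 0 0 0 0.048\n-0.115 -0.1488 -0.0275 0 0 0 0.048\n-0.115 -0.1488 -0.0275 0 0 0 0.048\n-0.115 -0.1488 -0.0275 0 0 0 0.048"

```text
t: 12.4
tool_pos: [0.4505, 0.0235, 0.1366]
tcp_rot: [0.688, 0.726, -0.0, -0.0]
contact_force: [0.3, 0.2, -3.5]
width: 0.0558
grip_force: 49.0
```

```bash
python3 -c "
from h import *
to(.4501,.022,.131,np.radians(93.1))"
```

```text
shift [-0.0015 -0.0005  0.0056] rot [-0.0007 -0.0004 -0.0006] at [0.4505 0.0235 0.1366]
```

To row units: 0.006 m / 0.8 = 0.0075, 0.005 m / 0.8 = 0.0063.

Call:
jog_arm:
  increments: "-0.0013 0 0.0013 0 0 0 0.048\n-0.0013 0 0.0025 0 0 0 0.048\n-0.0013 0 0.0038 0 0 0 0.048\n-0.0013 0 0.005 0 0 0 0.048\n-0.0013 0 0.0063 0 0 0 0.048\n-0.0013 0 0.0075 0 0 0 0.048\n-0.0013 0 0.0075 0 0 0 0.048\n-0.0013 0 0.0075 0 0 0 0.048"

```text
t: 13.2
tool_pos: [0.4507, 0.0222, 0.1323]
tcp_rot: [0.688, 0.726, -0.0, 0.001]
contact_force: [-13.3, -2.0, 41.0]
width: 0.0565
grip_force: 51.2
```

To row units: -0.17 m / 0.8 = -0.2125, -0.07 m / 0.8 = -0.0875.

Call:
jog_arm:
  increments: "0 0 -0.0013 0 0 0 0.048\n0 0 -0.0025 0 0 0 0.048\n0 0 -0.0025 0 0 0 0.06\n0 0 -0.0025 0 0 0 0.065\n0 0 -0.0025 0 0 0 0.075\n0 0 -0.0025 0 0 0 0.085\n0 0 -0.0025 0 0 0 0.085\n0 0 -0.0375 0 0 0 0.085\n0 0 -0.075 0 0 0 0.085\n0 0 -0.1125 0 0 0 0.085\n0 0 -0.1125 0 0 0 0.085\n-0.0438 0.0225 -0.1125 0 0 0 0.085\n-0.0875 0.045 -0.1125 0 0 0 0.085\n-0.1375 0.0713 -0.1125 0 0 0 0.085\n-0.175 0.0913 -0.1125 0 0 0 0.085\n-0.2 0.1038 -0.1125 0 0 0 0.085\n-0.2125 0.1113 -0.1125 0 0 0 0.085\n-0.2125 0.1113 -0.1125 0 0 0 0.085\n-0.2125 0.1113 -0.1125 0 0 0 0.085"

```text
t: 15.1
tool_pos: [0.548, -0.1416, 0.2206]
tcp_rot: [0.688, 0.726, -0.0, -0.0]
contact_force: [-0.1, 0.1, -0.5]
width: 0.0851
grip_force: 0.0
```

```bash
python3 - <<'E'
from h import *
to(.548,-.143,.119,np.radians(93.1)); print(sensors.read_state()["contact_force"])
c=cams.get_calibration("wrist");p,d=cams.capture("wrist"); cv2.imwrite("pics/w3.png",p[:,:,::-1])
np.save("pics/w3.npy",d); np.save("pics/w3c.npy",c,allow_pickle=True)
E
```

```text
shift [-0.0014  0.      0.1016] rot [-0.0006 -0.0007 -0.0002] at [ 0.548  -0.1416  0.2206]
[-0.14296528  0.07817039 -0.46005159]
```

View pics/w3.png

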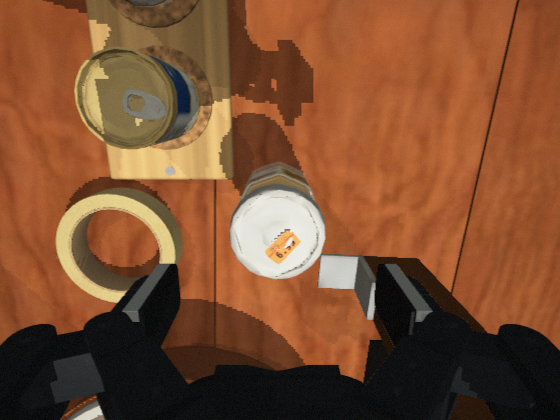

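The tin stands on mat 4, with its lid at (135,98). The tall jar's lid is at (278,235), with a white bracket at (340,272) near the right finger. I'll check clearances.

```bash
python3 - <<'E'
from h import *
c=np.load("pics/w3c.npy",allow_pickle=True).item(); P=cloud(np.load("pics/w3.npy"),c); Z=P[...,2]
for u,v in((325,262),(350,262),(325,283),(350,283),(368,290),(358,275),(365,268)): print((u,v),P[v,u].round(3))
for n,u,v,h in(("tall",278,235,.101),("tin",135,98,.088)):
    w=np.zeros(Z.shape,bool); w[v-62:v+62,u-65:u+65]=1; m=w&(abs(Z-h)<.008)
    cc,r=cv2.minEnclosingCircle(np.argwhere(m)[:,::-1].astype(np.float32)); print(n,m.sum(),cc,r,ray(cc,h,c)[:2].round(4),np.nanmedian(Z[m]))
c2=[ray((u,210-0),.016,c) for u in (0,)]
E
```

```text
(325, 262) [ 0.598 -0.205  0.005]
(350, 262) [ 0.621 -0.203  0.005]
(325, 283) [ 0.6   -0.227  0.005]
(350, 283) [ 0.624 -0.226  0.004]
(368, 290) [ 0.628 -0.208  0.047]
(358, 275) [ 0.628 -0.212  0.014]
(365, 268) [ 0.629 -0.198  0.028]
tall 7066 (276.6041564941406, 231.88038635253906) 48.29010009765625 [ 0.5489 -0.141 ] 0.10050061187238703
tin 8162 (124.8330307006836, 97.77737426757812) 54.949764251708984 [ 0.4571 -0.0681] 0.08556560326999772
```

To row units: 0.102 m / 0.8 = 0.1275, 0.09 m / 0.8 = 0.1125.

Call:
jog_arm:
  increments: "-0.0013 0 0.0375 0 0 0 0.085\n-0.0013 0 0.075 0 0 0 0.085\n-0.0013 0 0.1125 0 0 0 0.085\n-0.0013 0 0.1275 0 0 0 0.085\n-0.0013 0 0.1275 0 0 0 0.085\n-0.0013 0 0.1275 0 0 0 0.085\n-0.0013 0 0.1275 0 0 0 0.065\n-0.0013 0 0.1275 0 0 0 0.055\n-0.0013 0 0.1275 0 0 0 0.048\n-0.0013 0 0.1275 0 0 0 0.048\n-0.0013 0 0.1275 0 0 0 0.048\n-0.0013 0 0.1275 0 0 0 0.048"
  grip_n: 45

```text
t: 16.35
tool_pos: [0.549, -0.144, 0.1207]
tcp_rot: [0.688, 0.725, 0.0, 0.001]
contact_force: [-6.3, 0.9, 15.5]
width: 0.061
grip_force: 44.8
```

To row units: 0.259 m / 0.8 = 0.3238, 0.255 m / 0.8 = 0.3188.

Call:
jog_arm:
  increments: "0 0 -0.0188 0 0 0 0.048\n0 0 -0.05 0 0 0 0.048\n0 0 -0.0875 0 0 0 0.048\n0 0 -0.125 0 0 0 0.048\n0.0125 0 -0.125 0 0 0 0.048\n0.0438 0.0025 -0.125 0 0 0 0.048\n0.0875 0.005 -0.125 0 0 0 0.048\n0.1313 0.0075 -0.125 0 0 0 0.048\n0.175 0.01 -0.125 0 0 0 0.048\n0.2188 0.0125 -0.125 0 0 0 0.048\n0.2625 0.0138 -0.125 0 0 0 0.048\n0.3 0.0163 -0.125 0 0 0 0.048\n0.3188 0.0175 -0.125 0 0 0 0.048\n0.3238 0.0163 -0.125 0 0 0 0.048\n0.3238 -0.0125 -0.125 0 0 0 0.048\n0.3238 -0.05 -0.125 0 0 0 0.048\n0.3238 -0.0875 -0.125 0 0 0 0.048\n0.3238 -0.1063 -0.125 0 0 0 0.048\n0.3238 -0.1113 -0.125 0 0 0 0.048\n0.3238 -0.1113 -0.125 0 0 0 0.048"

```text
t: 18.35
tool_pos: [0.4462, 0.1094, 0.2193]
tcp_rot: [0.688, 0.725, 0.0, 0.0]
contact_force: [0.8, 0.5, -3.1]
width: 0.0603
grip_force: 50.3
```

```bash
python3 -c "
from h import *
to(.4453,.1118,.141,np.radians(93.1))"
```

```text
shift [ 0.0025 -0.0008  0.0783] rot [ 0.0008  0.0004 -0.0021] at [0.4462 0.1094 0.2193]
```

To row units: 0.081 m / 0.8 = 0.1013, -0.001 m / 0.8 = -0.0013.

Call:
jog_arm:
  increments: "0.0013 -0.0013 0.025 0 0 0 0.048\n0.0013 -0.0013 0.0563 0 0 0 0.048\n0.0013 -0.0013 0.075 0 0 0 0.048\n0.0013 -0.0013 0.0875 0 0 0 0.048\n0.0013 -0.0013 0.095 0 0 0 0.048\n0.0013 -0.0013 0.0988 0 0 0 0.048\n0.0013 -0.0013 0.1013 0 0 0 0.048\n0.0013 -0.0013 0.1013 0 0 0 0.048\n0.0013 -0.0013 0.1013 0 0 0 0.048"

```text
t: 19.25
tool_pos: [0.4451, 0.1111, 0.1383]
tcp_rot: [0.688, 0.726, 0.0, 0.0]
contact_force: [-0.9, 0.0, -3.2]
width: 0.0603
grip_force: 50.3
```

To row units: 0.002 m / 0.8 = 0.0025, 0.0015 m / 0.8 = 0.0019.

Call:
jog_arm:
  increments: "0 0 0.0013 0 0 0 0.048\n0 0 0.0019 0 0 0 0.048\n0 0 0.0025 0 0 0 0.048\n0 0 0.0025 0 0 0 0.048"

```text
t: 19.65
tool_pos: [0.445, 0.1111, 0.1367]
tcp_rot: [0.688, 0.726, 0.0, 0.0]
contact_force: [-6.2, -1.7, 17.7]
width: 0.0602
grip_force: 51.9
```

The rows are not in the units I measure in: shifts go in shares of 0.8 m and turns go in shares of 4 rad. I convert before sending: -0.15 m / 0.8 = -0.1875, 0.1485 m / 0.8 = 0.1856.

Call:
jog_arm:
  increments: "0 0 -0.0006 0 0 0 0.06\n0 0 -0.0006 0 0 0 0.065\n0 0 -0.0006 0 0 0 0.075\n0 0 -0.0006 0 0 0 0.085\n0 0 -0.0006 0 0 0 0.085\n0 0 -0.025 0 0 0 0.085\n0 0 -0.0625 0 0 0 0.085\n0 0 -0.1125 0 0 0 0.085\n0 0 -0.1625 0 0 0 0.085\n0 0 -0.1875 0 0 0 0.085\n0 0 -0.1875 0 0 0 0.085\n0.0375 0.0275 -0.1875 0 0 0 0.085\n0.075 0.0538 -0.1875 0 0 0 0.085\n0.1125 0.0813 -0.1875 0 0 0 0.085\n0.15 0.1075 -0.1875 0 0 0 0.085\n0.175 0.1263 -0.1875 0 0 0 0.085\n0.1856 0.1338 -0.1875 0 0 0 0.085\n0.1856 0.1338 -0.1875 0 0 0 0.085\n0.1856 0.1338 -0.1875 0 0 0 0.085"

```text
t: 21.55
tool_pos: [0.5433, 0.2641, 0.2852]
tcp_rot: [0.688, 0.726, -0.001, -0.0]
contact_force: [-0.0, 0.2, -1.2]
width: 0.085
grip_force: 0.0
```

```bash
python3 - <<'E'
from h import *
to(.5437,.265,.192,np.radians(93.1)); print(sensors.read_state()["contact_force"])
c=cams.get_calibration("wrist");p,d=cams.capture("wrist"); cv2.imwrite("pics/w4.png",p[:,:,::-1])
np.save("pics/w4.npy",d); np.save("pics/w4c.npy",c,allow_pickle=True)
p,d=cams.capture("top"); cv2.imwrite("pics/t4.png",cv2.resize(p[120:290,180:430,::-1],None,fx=3,fy=3)); np.save("pics/t4.npy",d)
E
```

```text
shift [0.0009 0.0006 0.0932] rot [-0.0011  0.0008 -0.0012] at [0.5433 0.2641 0.2852]
[-0.02115996  0.18706358 -1.23718578]
```

View pics/w4.png

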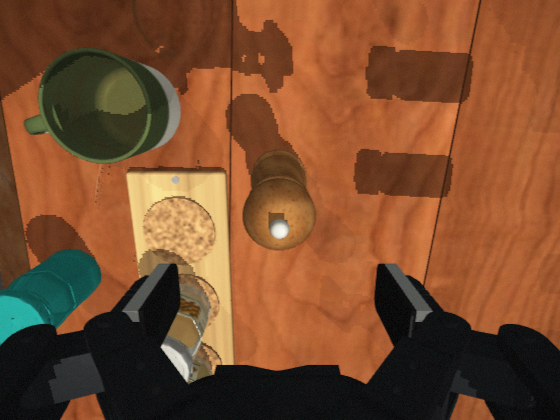

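View pics/t4.png

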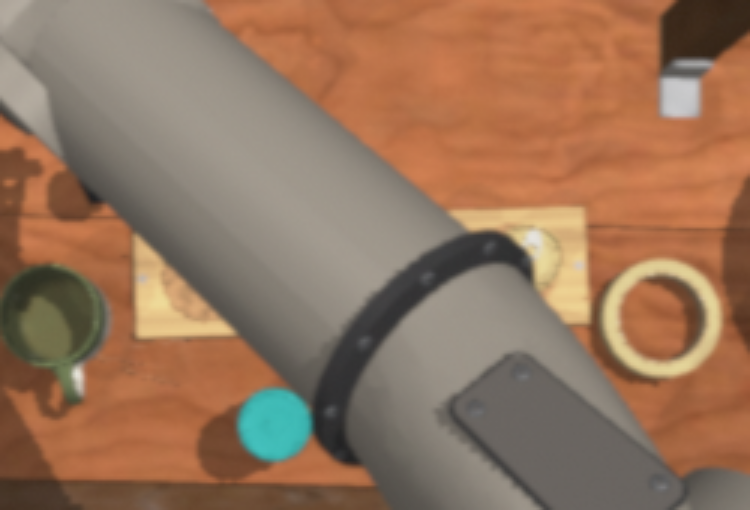

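The wrist view shows the mill knob at (279,229), free mat 1 at (179,230), and the tall jar standing on mat 2 behind the left finger. I'll refine the mill and mat 1 positions.

```bash
python3 - <<'E'
from h import *
c=np.load("pics/w4c.npy",allow_pickle=True).item(); P=cloud(np.load("pics/w4.npy"),c); Z=P[...,2]; p=cv2.imread("pics/w4.png")
e=blobs(p,(262,212,298,248),(0,0,150),(180,60,255)); print("knob",e,ray(e[0],.167,c).round(4),P[229,279])
w=np.zeros(Z.shape,bool); w[150:260,225:330]=1; m=w&(abs(Z-.141)<.005); q=P[m]; print("head mid y/x",q.min(0),q.max(0))
g=cv2.cvtColor(p,cv2.COLOR_BGR2HSV); w=p[190:262,135:222]
print("mat1 click",ray((179,230),.016,c).round(4))
u0,v0,u1,v1=118,160,235,262
mm=cv2.inRange(g[v0:v1,u0:u1],np.array((12,110,100)),np.array((19,200,235))); e=cv2.findContours(mm,cv2.RETR_EXTERNAL,cv2.CHAIN_APPROX_NONE)[0]
for k in e:
    if cv2.contourArea(k)>800: f=cv2.fitEllipse(k); print(f,ray((f[0][0]+u0,f[0][1]+v0),.016,c).round(4))
E
```

```text
knob ((279.3974304199219, 230.0276050567627), (15.845588684082031, 17.46097755432129), 199.0) [0.5458 0.2664 0.167 ] [0.54542699 0.26867805 0.17133765]
head mid y/x [0.52061869 0.24175146 0.13622021] [0.56994263 0.29180269 0.14599797]
mat1 click [0.4413 0.2044 0.016 ]
((60.223876953125, 55.19720458984375), (100.18389892578125, 114.39891815185547), 154.2198028564453) [0.441  0.2212 0.016 ]
```

To row units: 0.0925 m / 0.8 = 0.1156, 0.0015 m / 0.8 = 0.0019.

Call:
jog_arm:
  increments: "0.0019 0.0013 0.0375 0 0 0 0.085\n0.0019 0.0013 0.075 0 0 0 0.085\n0.0019 0.0013 0.1063 0 0 0 0.085\n0.0019 0.0013 0.1156 0 0 0 0.085\n0.0019 0.0013 0.1156 0 0 0 0.085\n0.0019 0.0013 0.1156 0 0 0 0.085\n0.0019 0.0013 0.1156 0 0 0 0.065\n0.0019 0.0013 0.1156 0 0 0 0.055\n0.0019 0.0013 0.1156 0 0 0 0.045\n0.0019 0.0013 0.1156 0 0 0 0.038\n0.0019 0.0013 0.1156 0 0 0 0.038\n0.0019 0.0013 0.1156 0 0 0 0.038\n0.0019 0.0013 0.1156 0 0 0 0.038\n0.0019 0.0013 0.1156 0 0 0 0.038"
  grip_n: 40

```text
t: 23.05
tool_pos: [0.5451, 0.2669, 0.1945]
tcp_rot: [0.688, 0.726, 0.001, 0.0]
contact_force: [-1.3, -0.8, 9.4]
width: 0.0461
grip_force: 40.3
```

To row units: -0.1077 m / 0.8 = -0.1346, -0.0567 m / 0.8 = -0.0709.

Call:
jog_arm:
  increments: "0 0 -0.0125 0 0 0 0.038\n0 0 -0.0375 0 0 0 0.038\n0 0 -0.0563 0 0 0 0.038\n-0.0038 -0.0075 -0.0563 0 0 0 0.038\n-0.0125 -0.0238 -0.0563 0 0 0 0.038\n-0.025 -0.0475 -0.0563 0 0 0 0.038\n-0.0388 -0.0738 -0.0563 0 0 0 0.038\n-0.0525 -0.1 -0.0563 0 0 0 0.038\n-0.0625 -0.12 -0.0563 0 0 0 0.038\n-0.0688 -0.1313 -0.0563 0 0 0 0.038\n-0.0709 -0.1346 -0.0563 0 0 0 0.038\n-0.0709 -0.1346 -0.0563 0 0 0 0.038\n-0.0709 -0.1346 -0.0438 0 0 0 0.038\n-0.0709 -0.1346 -0.0338 0 0 0 0.038\n-0.0709 -0.1346 -0.0263 0 0 0 0.038\n-0.0709 -0.1346 -0.0231 0 0 0 0.038\n-0.0709 -0.1346 -0.0231 0 0 0 0.038\n-0.0709 -0.1346 -0.0231 0 0 0 0.038"

```text
t: 24.85
tool_pos: [0.4403, 0.2044, 0.212]
tcp_rot: [0.688, 0.726, 0.0, -0.0]
contact_force: [-0.0, -0.4, -2.3]
width: 0.046
grip_force: 41.7
```

```bash
python3 - <<'E'
from h import *
p,d=cams.capture("side"); cv2.imwrite("pics/s4.png",cv2.resize(p[120:330,180:400,::-1],None,fx=2.8,fy=2.8))
E
```

```text
(no output)
```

View pics/s4.png

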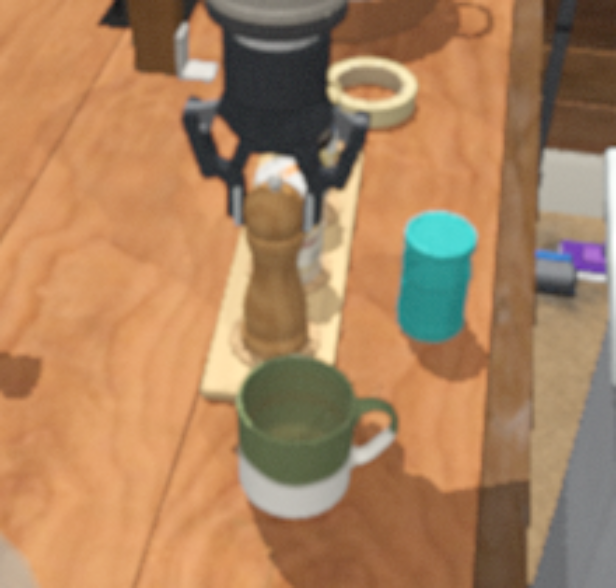

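The mill is held upright over mat 1, with its foot at (275,345). I'll lower it gently.

To row units: 0.002 m / 0.8 = 0.0025, -0.001 m / 0.8 = -0.0013.

Call:
jog_arm:
  increments: "-0.0013 0 0.0006 0 0 0 0.038\n-0.0013 0 0.0013 0 0 0 0.038\n-0.0013 0 0.0019 0 0 0 0.038\n-0.0013 0 0.0025 0 0 0 0.038\n-0.0013 0 0.0025 0 0 0 0.038\n-0.0013 0 0.0025 0 0 0 0.038"

```text
t: 25.5
tool_pos: [0.4405, 0.2036, 0.2106]
tcp_rot: [0.688, 0.726, 0.0, 0.0]
contact_force: [-2.4, -1.4, 9.0]
width: 0.0467
grip_force: 42.7
```

To row units: -0.38 m / 0.8 = -0.475, -0.35 m / 0.8 = -0.4375.

Call:
jog_arm:
  increments: "0 0 0 0 0 0 0.046\n0 0 0 0 0 0 0.05\n0 0 0 0 0 0 0.058\n0 0 0 0 0 0 0.07\n0 0 0 0 0 0 0.085\n0 0 0 0 0 0 0.085\n0 0 0 0 0 0 0.085\n0 0 -0.025 0 0 0 0.085\n0 0 -0.0625 0 0 0 0.085\n0 0 -0.125 0 0 0 0.085\n0 0 -0.1875 0 0 0 0.085\n0 0 -0.25 0 0 0 0.085\n0 0 -0.3125 0 0 0 0.085\n-0.0375 0.025 -0.375 0 0 0 0.085\n-0.1 0.025 -0.4375 0 0 0 0.085\n-0.1625 0.025 -0.475 0 0 0 0.085\n-0.1625 0.025 -0.475 0 0 0 0.085\n-0.1625 0.025 -0.475 0 0 0 0.085"

```text
t: 27.3
tool_pos: [0.468, 0.0704, 0.5927]
tcp_rot: [0.69, 0.724, 0.001, 0.002]
contact_force: [0.1, 0.5, -1.2]
width: 0.085
grip_force: 0.0
```

```bash
python3 - <<'E'
from h import *
c=cams.get_calibration("wrist");p,d=cams.capture("wrist"); cv2.imwrite("pics/w5.png",p[:,:,::-1])
P=cloud(d,c);Z=P[...,2]; D=np.array([-.0541,.9985])
for n,k,h in(("mill",3,.147),("tall",1,.117),("short",-1,.106),("tin",-3,.088)):
    t=np.array([.4477,.0669])+D*.045*k; m=(np.hypot(P[...,0]-t[0],P[...,1]-t[1])<.05)&(abs(Z-h)<.01)
    if n=="mill": m=(np.hypot(P[...,0]-t[0],P[...,1]-t[1])<.03)&(Z>.178)
    if m.sum()<5: print(n,"none");continue
    cc,r=cv2.minEnclosingCircle(np.argwhere(m)[:,::-1].astype(np.float32)); print(n,m.sum(),r,ray(cc,h if n!="mill" else .184,c)[:2].round(4),"target",t.round(4),"z",np.nanmedian(Z[m]).round(4),cc)
p,d=cams.capture("side"); cv2.imwrite("pics/s5.png",cv2.resize(p[120:330,180:400,::-1],None,fx=2.8,fy=2.8))
E
```

```text
mill 71 4.743516445159912 [0.4401 0.2031] target [0.4404 0.2017] z 0.1857 (258.5, 59.5)
tall 1135 19.22878074645996 [0.4453 0.1115] target [0.4453 0.1118] z 0.1165 (261.95989990234375, 127.79946899414062)
short 880 16.862993240356445 [0.451 0.023] target [0.4501 0.022 ] z 0.1066 (263.7567443847656, 180.9729766845703)
tin 750 15.609356880187988 [ 0.4559 -0.0676] target [ 0.455  -0.0679] z 0.0859 (264.97900390625, 227.60923767089844)
```

View pics/w5.png

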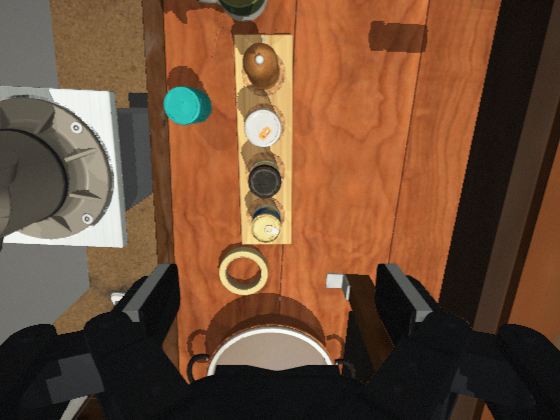

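View pics/s5.png

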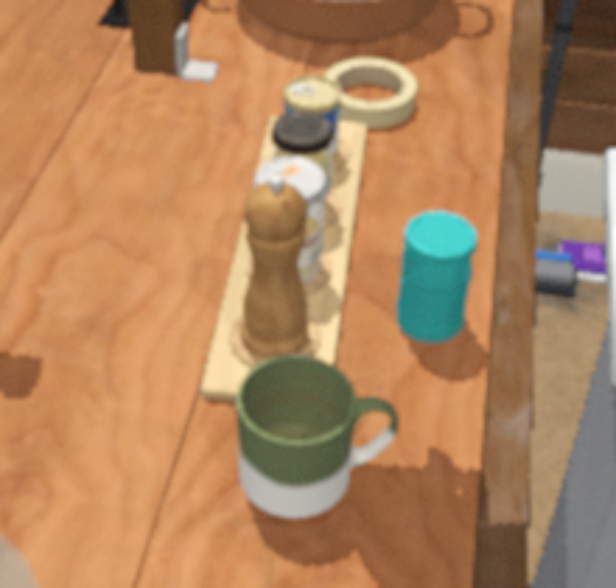

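All four stand upright within about 1.5 mm of their mat centres: mill (260,60), tall jar (262,128), short jar (264,181) and tin (265,228) in the wrist view. The mug and tape haven't moved and the arm is clear.

```bash
python3 -c "
from rig import ctrl
print(ctrl.finish_job())"
```

```text
the job is handed in; nothing more can be done
None
```

I handed the job in after about 27 s of robot time: the mill, tall jar, short jar and tin stand upright in height order from mug to tape, each within about 1.5 mm of its mat's centre, with the mug and tape not moved; setting the short jar down peaked at about 41 N at the wrist, with the jar in the finger pads.

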